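# Fit a spring-contact load resistor into its holder

## Robot

A 7-joint arm with a two-finger parallel gripper is mounted at the origin on the work surface. World frame = base frame: x ahead of the robot, y to its left, z up, the work surface at z = 0. Lengths are in m, angles in rad, forces in N, time in s.
With the tool pointing down it reaches from about 0.4 to 0.85 m from the base axis. Payload 10.4 kg.
Tool frame: the origin (TCP) lies at the centre of the arm's flange, where the gripper is bolted on; the fingertips stand 173 mm ahead of it and the grasp point (between the pads) lies 155 mm ahead of it (manip.nose_length is the distance from the TCP to the fingertips, in m); z points along the fingers, x is the direction in which the jaws open and shut, and the axes are right-handed (so a half turn about z gives the same grasp; the last joint's range is limited). The gripper opens to 85 mm and grips with 20 to 120 N. Pads are 22 mm wide; open, the fingers measure 114 mm over their backs; the gripper's body (76 mm by 85 mm) begins 54 mm behind the grasp point. The pads swing forward as they close: fully open they stand 13 mm farther back than shut.
Start: joints at [-1.302, 0.332, -0.065, 1.46, 0.022, 1.35, -0.088], TCP at [0.18, 0.599, 0.405] pointing down, gripper open.
Joint ranges: [-2.6, 2.6], [-0.5, 2.12], [-1.47, 1.34], [0.16, 2.42], [-1.27, 4.41], [0.06, 2.06], [-2.6, 2.6]. Speed limits (rad/s): [2.22, 2.22, 2.79, 2.79, 3.14, 3.14, 3.14].

## Interface

Orientations are given as a unit quaternion [x, y, z, w].
In Python, from workcell import status, cams, order, manip gives the robot as it stands.
- The arm moves only by the tool servo_tool, never from a script. Its argument "motion" is a list that holds one entry, the list of rows, each a list of 6 numbers: the shift along the tool's x, y, z in units of 50 mm (1.0 is 50 mm), then the turn, a rotation vector about the tool's x, y, z in units of 5 degrees (1.0 is 5 degrees). In form: [[[x, y, z, ax, ay, az], ...]]. A call has 1 to 12 rows; each row shifts and turns the pose as measured when the row begins, along the tool's axes as they then stand; what a row does not reach is not made up. A row lasts 1/10 s, in which the tool goes at most 50 mm and 8.59 degrees, less where a joint would pass 70% of its speed; a pose out of reach is approached as far as the arm can. A call is refused whole if a number of a shift passes 1 or a number of a turn 1, either way. A call with a gripper value outside its range is refused whole. "jaw" is the closure in counts, from 0 (fully open) to 255 (shut), set as the call begins (left out, the last holds). The fingers move at their own pace and stop on an object; "force" is the grip in N (left out, the last holds). Time passes only in rows, so rows that do not move let the fingers close. It gives the time, the measured TCP pose, the force and the opening at its end, in the units of the state.
- status.get_obs(): the state, without advancing time (a new reading comes with each control period).
- cams.camera(name): name is "scene" or "side" or "wrist"; returns a dict with "color" (480x640x3 uint8, red, green, blue), "vertical_fov" (degrees; the focal length in pixels is half the picture's height over the tangent of half this angle, whatever the lens; pixels are square), "cx", "cy" (the principal point, pixels), "extrinsics" (4x4, takes a point from camera to world coordinates). Camera axes: x right, y down, z forward; pixel columns grow to the right and rows downward; lengths in m; the calibration is good to about 2 mm. A picture is of the moment at which its call begins. There is no depth.
- order.hand_in(): hands the job in, once; it reports no verdict.
The state is a dict: "clock": time; "joint_pos": joint angles; "joint_velocities": joint speeds; "tau": joint torques, N m; "position": TCP position; "ee_rot": TCP orientation; "ft_force": force on the tool from outside, world axes, zero at the start; "torque": the same for the moment, N m; "grip_width": opening from 0.0 (shut) to 1.0 (fully open).
Only numpy, scipy, OpenCV 4.12 (cv2) and the standard library are available. Lean on these libraries where they do the work, as an engineer would, in place of code of your own. Each camera call takes 0.05 s, during which the arm holds its last target.

## Task

Take the white ceramic load resistor with the long sprung contact out of its cradle and mount it in the holder: put the sprung contact into the hole of the notched clamp, squeeze its spring until the short stub at the other end clears the fixed stop, then let it ease out so that the stub seats fully in the stop's hole. Leave it held there by its spring and let go. Be gentle: the ceramic must not be forced against the holder (no more than about 18 N).

Things in the scene. Friction and masses are not known exactly. Their poses are not given: they have to be found in the camera images.
- res_center (a point): Centre of the loose load resistor, a square white ceramic bar 90 x 24 x 24 mm with steel-clad ends, 0.2 kg. x is its long axis, towards the sprung contact; z is up as it lies. Grasp it across its 24 mm width between the cradle's saddles.
- plunger_tip (a point): Tip of the sprung contact: a round-nosed brass rod, 8 mm in diameter, on the bar's axis, standing 38 mm out of its +x end (the first 3 mm in a 14 mm collar), so 83 mm from the resistor's centre when fully out. Axes as the resistor's.
- pin_tip (a point): Tip of the fixed round-nosed brass stub, 10 mm in diameter, standing 7 mm out of the bar's -x end, 52 mm from the resistor's centre. Axes as the resistor's.
- plunger (a joint): How far the sprung contact is pushed in, m: 0 fully out, 0.020 bottomed hard. Its spring gives 2 N at first and 0.5 N more per mm (12 N at 20 mm).
- resistor: The same loose resistor as a whole; origin at the centre of its underside, 12 mm below its centre.
- holder: The holder, fixed to the table: black base 200 x 76 x 8 mm, origin at the centre of its underside, z up, x along its length. Fixed stop at its -x end, notched clamp at its +x end, 110 mm apart. The bar cannot go in level from above: the sprung contact goes into the clamp first with the stub end raised (about 17 degrees), then, squeezed, the stub end is swung down and eased out.
- stop_hole (a point): Centre of the mouth of the hole in the inner face of the aluminium fixed stop (holder x = -55 mm, y = 0, 36 mm above the table): square, 14 x 14 mm, 10 mm deep. The stop is 18 mm thick, 36 mm wide, its top 46 mm above the table. Axes as the holder's.
- clamp_face (a point): Point on the inner face of the aluminium clamp (58 mm wide; holder x = +55 mm, y = 0) 42 mm above the table. Its hole, 14 mm wide, 15 high, 12 deep, is centred at y = 0, but the clamp's height differs each time and is not measured: hole centre 30 to 54 mm above the table, 34 mm below the clamp's top. A notch 14 mm wide, 2 mm deep, leads from the top down to the hole, to find it by feel.
- seat (a point): Roughly where the bar's centre ends up (holder x = -10 mm): its -x end face against the fixed stop, the sprung contact at the bottom of its hole and pushed in about 6 mm. With the contact at the bottom of its hole the stub clears the stop once the centre is 7 mm farther to +x; the spring bottoms hard at 14 mm farther. Axes as the holder's.
- cradle: Grey plastic cradle, fixed to the table, 104 x 50 mm, origin at the centre of its underside, x along its length, z up. Two saddles, 12 mm wide, at x = +-31 mm carry the bar 20 mm above the table; lips rise to 25 mm beside it. Between them the plate is 4 mm thick.
There are look-alikes about, which are no part of the job. Leave any turquoise look-alike of the holder alone. What is shaped like the resistor but blue is not meant.

How it is judged:
On the way:
1. the sprung contact is in the clamp's hole and squeezed at least 9 mm, with the stub still outside the fixed stop's hole (x of plunger_tip in the frame of holder above 0.06 m and z of plunger_tip in the frame of holder below 0.06 m and value of joint plunger above 0.009 m and x of pin_tip in the frame of holder above -0.0605 m), for 0.1 s.
At the end, for the whole second after the job is handed in: The stub is at least 4.5 mm inside the fixed stop's hole, the sprung contact is at least 8 mm inside the clamp's hole with its spring pressed 2 to 10 mm, the resistor is released and at rest (x of pin_tip in the frame of holder between -0.066 and -0.0595 m and y of pin_tip in the frame of holder between -0.007 and 0.007 m and z of pin_tip in the frame of holder between 0.026 and 0.046 m and x of plunger_tip in the frame of holder above 0.063 m and y of plunger_tip in the frame of holder between -0.007 and 0.007 m and z of plunger_tip in the frame of holder between 0.024 and 0.06 m and value of joint plunger between 0.002 and 0.01 m and contact force between the fingers and resistor below 0.1 N and linear speed of resistor below 0.01 m/s); the robot touches nothing.
It fails at once if the resistor is forced against the holder with more than 18 N (contact force between resistor and holder above 18 N).
It also fails if it takes over 61 s, if anything falls off the work surface, if the arm or the gripper's body presses on something with over 40 N, if the wrist force passes 120 N, or if a joint passes its speed limit or range.

## Working session

There is one attempt and no reset: what is moved stays moved. The work goes in short steps, Python scripts to look and compute and a tool call to move; the robot and the scene stay as the last step left them, time stands still between calls to the robot, and variables do not carry over. Pictures are saved under pics/ and viewed, and the job is handed in when it is done.

Besides the shell and the picture viewer there is one more tool, called after "Call:" as name([rows], argument=value, ...), one row to a line, values as JSON. servo_tool: Moves the arm, as the interface text tells. Its arguments: {"type":"object","properties":{"motion":{"type":"array","items":{"type":"array","items":{"type":"array","items":{"type":"number"}}}},"jaw":{"type":"number"},"force":{"type":"number"}},"required":["motion"]}

```bash
ls; mkdir -p pics
python3 - <<'E'
from workcell import status,cams,order,manip
import cv2
o=status.get_obs(); print(o); print([a for a in dir(manip) if a[0]!='_'])
for n in ["scene","side","wrist"]:
    c=cams.camera(n); cv2.imwrite(f"pics/{n}0.png",c["color"][:,:,::-1]); print(n,c["vertical_fov"],c["cx"],c["cy"],c["extrinsics"].tolist())
E
```

```text
pics
{'clock': 0.0, 'joint_pos': array([-1.30160769,  0.33289057, -0.06469259,  1.46094856,  0.02158247,
        1.34992334, -0.08851158]), 'joint_velocities': array([ 0.00096621, -0.00066148, -0.00095108,  0.00043275, -0.00074385,
        0.0001032 ,  0.00149935]), 'tau': array([ 8.49073640e-04, -6.25448871e+01,  4.96135920e-02, -3.91608596e+01,
        1.63086306e-02,  1.00418204e-02,  5.06429092e-05]), 'position': array([0.17974865, 0.59845619, 0.4039006 ]), 'ee_rot': array([ 8.02392127e-01,  5.96796724e-01, -5.75059667e-04,  4.61847879e-04]), 'ft_force': array([-0.49660836,  0.09322084,  0.02302047]), 'torque': array([-0.02899147, -0.03878545, -0.06317157]), 'grip_width': 1.0000928336737605}
['MotionError', 'nose_length']
scene 55.59987176532139 330.8946533662311 235.91553164162764 [[0.2260935880204798, 0.7391611320930412, -0.6344466173437754, 0.9164826474281238], [0.9740749516819749, -0.16639146339081332, 0.1532705758337916, -0.1068235481498849], [0.007725151246675565, -0.6526520525621573, -0.7576183870027302, 0.6543221395862702], [0.0, 0.0, 0.0, 1.0]]
side 47.58071629991787 322.07246010968026 231.24895840903795 [[0.961490541496458, -0.16722612289994998, 0.21810860238124263, 0.2217872434078278], [-0.2745783897214986, -0.6189560599701813, 0.7358669062569252, -0.7522973218123193], [0.011943471471770347, -0.7674169789925425, -0.6410370768084814, 0.7477517143302528], [0.0, 0.0, 0.0, 1.0]]
wrist 60.58791858983698 319.77381661494843 240.02598079636195 [[0.28768566503202975, 0.9232007201285793, 0.25482815482035737, 0.11427592942094689], [0.9577239498741361, -0.27694275898802534, -0.07789444191712559, 0.6177101883892484], [-0.001339392608126677, 0.26646414129891816, -0.9638439020034667, 0.37222969857196564], [0.0, 0.0, 0.0, 1.0]]
```

View pics/scene0.png

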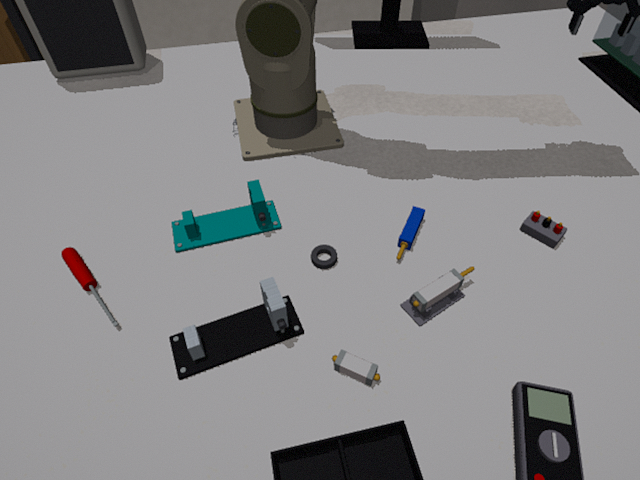

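View pics/side0.png

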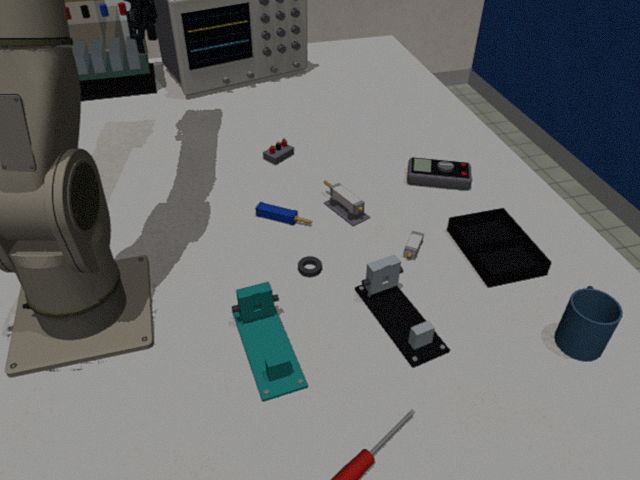

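View pics/wrist0.png

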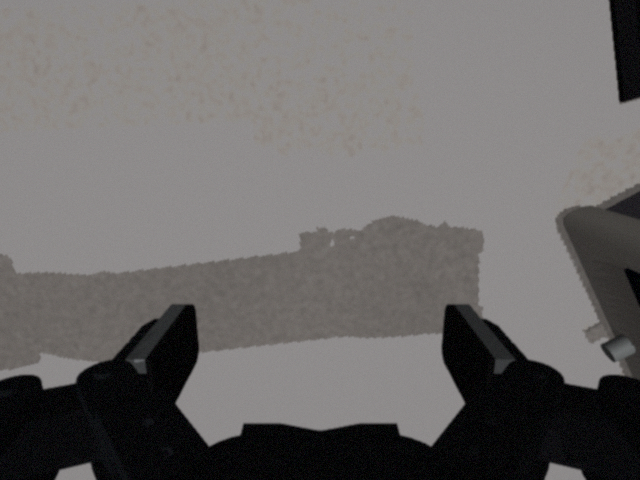

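Candidates in the scene view: a white bar in the grey cradle at (438,290) with a long contact towards (470,270); a short white bar on the table at (356,367); and a blue bar at (411,232). The holder is black at (236,337), with a turquoise look-alike at (227,225). I choose the cradle bar and the black holder, and check both in close crops.

Run:
```python
import cv2,numpy as np
s=cv2.imread("pics/scene0.png"); d=cv2.imread("pics/side0.png")
def crop(im,x,y,w,h,k,n): cv2.imwrite(n,cv2.resize(im[y:y+h,x:x+w],None,fx=k,fy=k,interpolation=cv2.INTER_CUBIC))
crop(s,390,250,100,80,8,"pics/c1.png")
crop(s,160,270,150,112,5,"pics/c2.png")
crop(d,310,170,80,60,10,"pics/c3.png")
crop(d,345,245,110,125,5,"pics/c4.png")
```

```text
(no output)
```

View pics/c1.png

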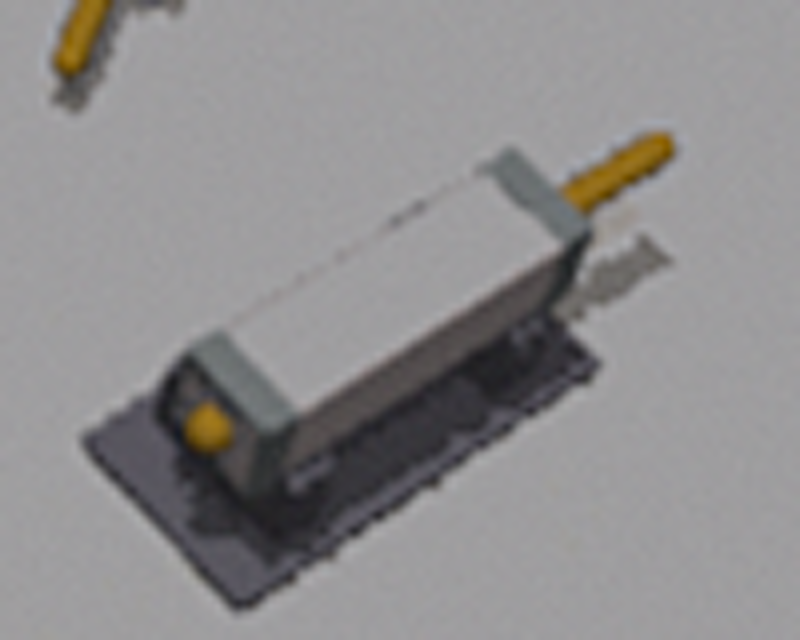

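View pics/c2.png

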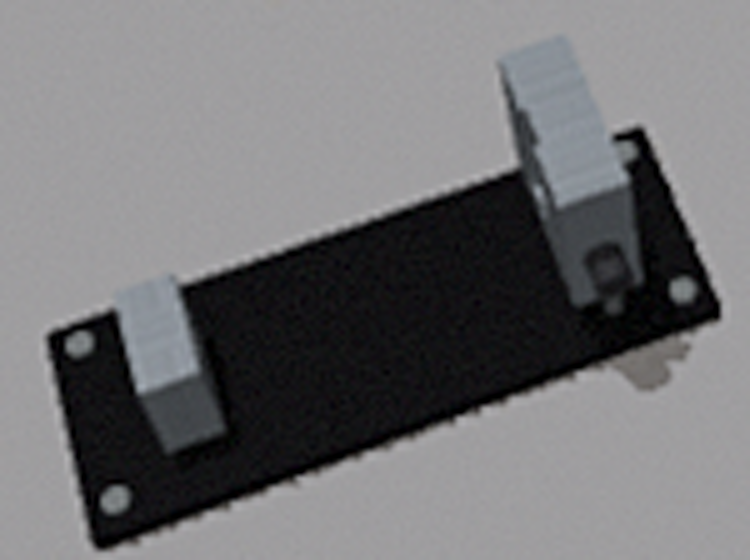

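View pics/c3.png

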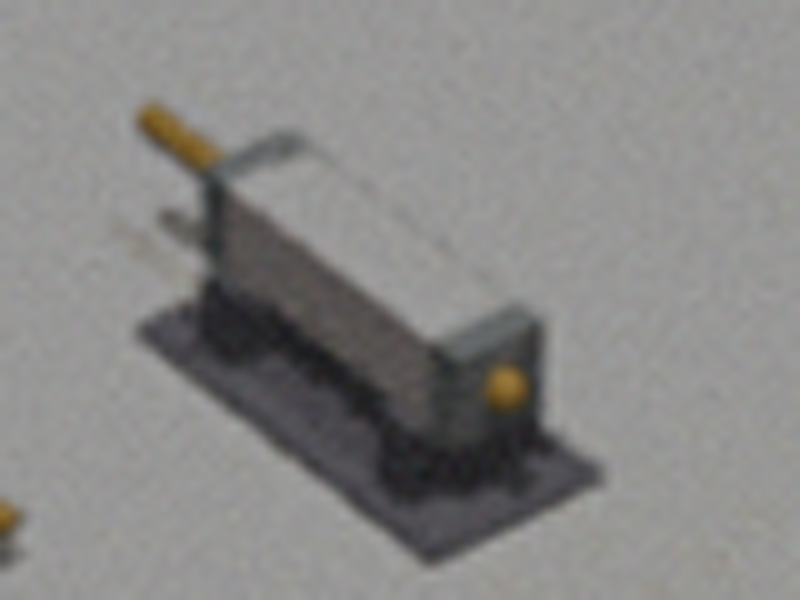

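View pics/c4.png

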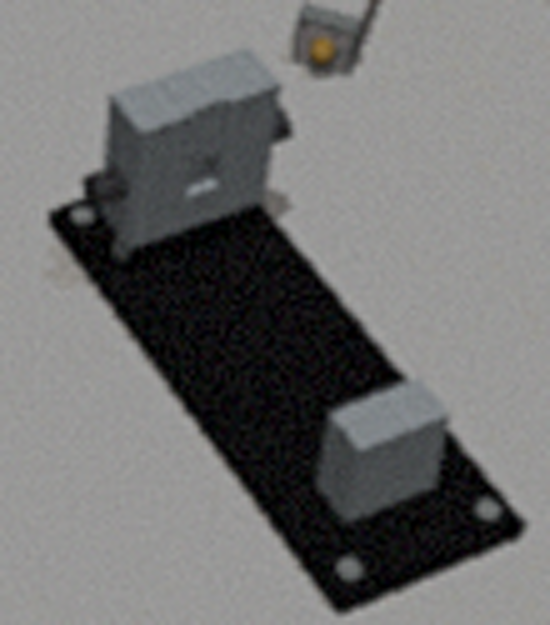

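The crops confirm the choice. The cradle bar has its stub at scene (416,303) and its long contact tip at (473,268). The black holder has its stop at about (192,342) and its tall notched clamp at about (273,305). Next I fit the poses.

```bash
cat > fit.py <<'E'
import numpy as np
from scipy.optimize import least_squares
CAM={'scene':(55.59987176532139,330.8946533662311,235.91553164162764,np.array([[0.2260935880204798,0.7391611320930412,-0.6344466173437754,0.9164826474281238],[0.9740749516819749,-0.16639146339081332,0.1532705758337916,-0.1068235481498849],[0.007725151246675565,-0.6526520525621573,-0.7576183870027302,0.6543221395862702],[0,0,0,1]])),
'side':(47.58071629991787,322.07246010968026,231.24895840903795,np.array([[0.961490541496458,-0.16722612289994998,0.21810860238124263,0.2217872434078278],[-0.2745783897214986,-0.6189560599701813,0.7358669062569252,-0.7522973218123193],[0.011943471471770347,-0.7674169789925425,-0.6410370768084814,0.7477517143302528],[0,0,0,1]]))}
def proj(cam,P):
    fov,cx,cy,E=cam; f=240/np.tan(np.radians(fov)/2)
    p=np.linalg.inv(E)@np.r_[P,1]; return np.array([cx+f*p[0]/p[2],cy+f*p[1]/p[2]])
def world(q,p):
    c,s=np.cos(q[2]),np.sin(q[2]); return np.array([q[0]+c*p[0]-s*p[1],q[1]+s*p[0]+c*p[1],p[2]])
E
cat > f1.py <<'E'
from fit import *
def o(x,y,k,L): return [(n,(x+a/k,y+b/k)) for n,(a,b) in L]
mm=1e-3
R=[('scene',o(390,250,8,[((-45,12,44),(195,342)),((-45,-12,44),(285,435)),((45,12,44),(505,148)),((45,-12,44),(588,235)),((-52,0,32),(206,430)),((83,0,32),(672,143)),((-52,-25,4),(242,603)),((52,-25,4),(600,362)),((-52,25,4),(86,440))])),
('side',o(310,170,10,[((83,0,32),(140,108)),((-52,0,32),(507,388)),((-45,12,44),(440,352)),((-45,-12,44),(542,312)),((45,12,44),(212,178)),((45,-12,44),(298,132)),((-52,25,4),(430,560)),((-52,-25,4),(602,472)),((52,25,4),(138,332))]))]
H=[('scene',o(160,270,5,[((-100,38,8),(50,333)),((-100,-38,8),(95,545)),((100,-38,8),(718,313)),((100,38,8),(640,130)),((-73,18,46),(115,290)),((-55,18,46),(173,275)),((-55,-18,46),(203,378)),((-73,-18,46),(145,392)),((55,29,'H'),(500,62)),((55,-29,'H'),(555,200)),(('T',29,'H'),(570,40)),(('T',-29,'H'),(628,180))])),
('side',o(345,245,5,[((-100,-38,8),(523,525)),((-100,38,8),(340,605)),((100,38,8),(52,216)),((-73,18,46),(350,447)),((-73,-18,46),(447,412)),((-55,18,46),(330,408)),((-55,-18,46),(415,380)),((55,29,'H'),(128,133)),((55,-29,'H'),(280,88)),(('T',29,'H'),(110,97)),(('T',-29,'H'),(248,52))]))]
def run(D,q0):
    def res(q):
        r=[]
        for cam,L in D:
            for n,px in L:
                p=np.array([{'H':q[3],'T':q[4]}.get(v,v) if isinstance(v,str) else v*mm for v in n],float)
                r+=list(proj(CAM[cam],world(q,p))-px)
        return np.array(r)
    s=least_squares(res,q0,loss='soft_l1'); print(np.round(s.x,4),'yaw deg',np.degrees(s.x[2])); print(np.round(s.fun.reshape(-1,2) if 0 else res(s.x).reshape(-1,2),1).tolist())
run(R,[0.5,0.1,1.8]);run(H,[0.5,-0.25,1.3,.08,.075])
E
python3 f1.py
```

```text
[0.5484 0.163  1.9367] yaw deg 110.96192481921757
[[-1.6, 1.2], [-2.8, 0.2], [0.8, 0.3], [0.7, -0.8], [-2.4, 1.7], [-0.4, -0.1], [0.7, 0.4], [2.2, 0.3], [0.3, -1.3], [-0.1, 0.6], [1.0, 1.6], [1.6, 1.1], [0.0, 1.2], [-1.2, -1.2], [-1.4, -0.2], [-0.9, -1.2], [-0.5, -0.8], [-0.6, -1.7]]
[ 0.5419 -0.1667  1.7464  0.0818  0.0764] yaw deg 100.06247944232048
[[-1.5, -0.3], [-1.2, 0.2], [1.3, -0.7], [0.8, -1.3], [-0.5, 0.7], [-0.0, -0.4], [-0.8, -0.9], [-1.5, 0.7], [-0.1, -0.3], [0.9, 2.5], [-0.8, -0.4], [0.2, 1.5], [0.4, -0.7], [-0.8, -0.6], [-1.6, -2.0], [1.1, 0.2], [-0.2, -0.1], [-1.0, 0.4], [0.0, -1.1], [2.1, 0.2], [-0.3, -0.5], [-0.3, -0.2], [-0.2, -0.6]]
```

Call:
servo_tool([
  [[-0.5, 0.75, 0, 0, 0, 0], [-0.5, 0.75, 0, 0, 0, 0], [-0.5, 0.75, 0, 0, 0, 0], [-0.5, 0.75, 0, 0, 0, 0], [-0.5, 0.75, 0, 0, 0, 0], [-0.5, 0.75, 0, 0, 0, 0], [-0.5, 0.75, 0, 0, 0, 0], [-0.5, 0.75, 0, 0, 0, 0], [-0.5, 0.75, 0, 0, 0, 0], [-0.5, 0.75, 0, 0, 0, 0], [-0.5, 0.75, 0, 0, 0, 0], [-0.5, 0.75, 0, 0, 0, 0]],
])

```text
clock: 1.35
position: [0.5323, 0.1712, 0.4006]
ee_rot: [0.798, 0.602, -0.002, -0.001]
ft_force: [1.3, 0.4, 0.6]
grip_width: 1.0
```

Call:
servo_tool([
  [[0, 0, 0.1, 0, 0, 1], [0, 0, 0.1, 0, 0, 1], [0, 0, 0.1, 0, 0, 1], [0, 0, 0.1, 0, 0, 1], [0, 0, 0.1, 0, 0, 1], [0, 0, 0.1, 0, 0, 1], [0, 0, 0.1, 0, 0, 1], [0, 0, 0.1, 0, 0, 1], [0, 0, 0.1, 0, 0, 1], [0, 0, 0.1, 0, 0, 1]],
])

```text
clock: 2.35
position: [0.5357, 0.1616, 0.3469]
ee_rot: [0.983, 0.185, -0.004, 0.003]
ft_force: [0.8, 0.5, -0.4]
grip_width: 1.0
```

```bash
cat > h.py <<'E'
import numpy as np, cv2
from scipy.spatial.transform import Rotation as Ro
from workcell import status,cams
from fit import proj,world
def camt(n):
    c=cams.camera(n); return c["color"][:,:,::-1].copy(),(c["vertical_fov"],c["cx"],c["cy"],np.array(c["extrinsics"]))
def tool_R(yaw_bar,pitch=0):
    """bar +x at yaw, pitched down by pitch (stub end up); tool y=-bar x, tool x=-bar y, tool z=-bar z"""
    B=Ro.from_euler('ZY',[yaw_bar,pitch]).as_matrix()
    return np.column_stack([-B[:,1],-B[:,0],-B[:,2]])
def delta(center,yaw,pitch=0,off=0.155):
    o=status.get_obs(); R=Ro.from_quat(o['ee_rot']).as_matrix()
    Rt=tool_R(yaw,pitch); pt=np.array(center)-off*Rt[:,2]
    # world shift given in CURRENT tool axes, turn
    d=R.T@(pt-o['position'])/0.05; w=np.degrees(Ro.from_matrix(R.T@Rt).as_rotvec())/5
    print('shift units',np.round(d,3),'turn units',np.round(w,3),'F',np.round(o['ft_force'],1),'g',round(o['grip_width'],3),'t',round(o['clock'],2)); return d,w
def grasp():
    o=status.get_obs(); R=Ro.from_quat(o['ee_rot']).as_matrix(); return o['position']+.155*R[:,2],R
E
python3 - <<'E'
from h import *
im,c=camt('wrist'); cv2.imwrite('pics/w1.png',im); np.save('w1.npy',np.array([c],dtype=object),allow_pickle=True)
q=[0.5484,0.163,1.9367]
for p in [(0,0,32),(83,0,32),(-52,0,32),(-45,12,44),(-45,-12,44),(45,12,44),(45,-12,44)]: print(p,proj(c,world(q,np.array(p)*1e-3)).round(1))
delta([.5484,.163,.032],1.9367)
E
```

```text
(0, 0, 32) [342.  228.5]
(83, 0, 32) [344.8 105.6]
(-52, 0, 32) [340.5 296.4]
(-45, 12, 44) [324.5 293.9]
(-45, -12, 44) [358.3 294.2]
(45, 12, 44) [325.9 165.9]
(45, -12, 44) [362.7 166.2]
shift units [0.281 0.054 3.178] turn units [0.043 0.107 0.018] F [-0.3  0.5 -1.4] g 1.0 t 2.4
```

View pics/w1.png

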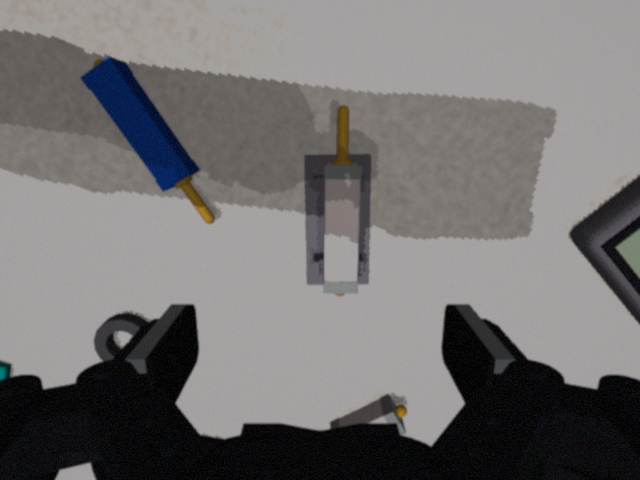

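The wrist view shows the bar corners at (324,292), (357,292), (325,165) and (361,165), and the contact tip at (344,106). All are within about 1 px of the prediction, so I descend.

Call:
servo_tool([
  [[0.28, 0.05, 0, 0.04, 0.1, 0], [0, 0, 0.5, 0, 0, 0], [0, 0, 0.5, 0, 0, 0], [0, 0, 0.5, 0, 0, 0], [0, 0, 0.3, 0, 0, 0], [0, 0, 0, 0, 0, 0]],
], jaw=60)

```text
clock: 3.0
position: [0.5497, 0.1648, 0.2531]
ee_rot: [0.982, 0.188, -0.0, -0.0]
ft_force: [-0.5, 0.6, 1.4]
grip_width: 0.767
```

Run:
```python
from h import *
delta([.5484,.163,.032],1.9367)
```

```text
shift units [-0.038  0.023  1.321] turn units [-0.002  0.002  0.147] F [-0.5  0.6  1.4] g 0.767 t 3.0
```

Call:
servo_tool([
  [[-0.04, 0.02, 0.3, 0, 0, 0.15], [0, 0, 0.4, 0, 0, 0], [0, 0, 0.4, 0, 0, 0], [0, 0, 0.15, 0, 0, 0], [0, 0, 0, 0, 0, 0]],
])

```text
clock: 3.5
position: [0.5499, 0.1639, 0.1931]
ee_rot: [0.983, 0.185, 0.002, -0.001]
ft_force: [0.7, 1.0, -0.1]
grip_width: 0.766
```

Run:
```python
from h import *
delta([.5484,.163,.032],1.9367)
```

```text
shift units [-0.034  0.005  0.121] turn units [-0.009 -0.048  0.062] F [ 0.7  1.  -0.1] g 0.766 t 3.5
```

Call:
servo_tool([
  [[-0.03, 0, 0.11, 0, -0.05, 0.06], [0, 0, 0, 0, 0, 0], [0, 0, 0, 0, 0, 0], [0, 0, 0, 0, 0, 0], [0, 0, 0, 0, 0, 0], [0, 0, 0, 0, 0, 0]],
], jaw=255, force=70)

```text
clock: 4.1
position: [0.549, 0.1634, 0.1906]
ee_rot: [0.983, 0.182, 0.001, -0.001]
ft_force: [-0.7, 0.1, -1.8]
grip_width: 0.271
```

Run:
```python
from h import *
delta([.5484,.163,.032],1.9367); print(grasp()[0])
im,c=camt('wrist'); cv2.imwrite('pics/w2.png',im)
```

```text
shift units [-0.014  0.004  0.073] turn units [-0.015 -0.019  0.01 ] F [-0.7  0.1 -1.8] g 0.271 t 4.1
[0.54915999 0.16369955 0.03562724]
```

View pics/w2.png

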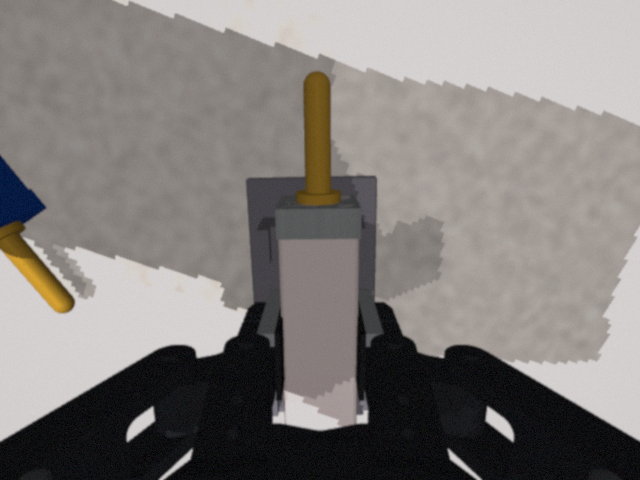

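Call:
servo_tool([
  [[0, 0, -0.3, 0, 0, 0], [0, 0, -0.6, 0, 0, 0], [0, 0, -0.8, 0, 0, 0], [0, 0, -0.8, 0, 0, 0], [0, 0, -0.3, 0, 0, 0], [0, 0, 0, 0, 0, 0]],
])

```text
clock: 4.75
position: [0.549, 0.1625, 0.3409]
ee_rot: [0.983, 0.182, 0.002, -0.001]
ft_force: [0.1, -0.4, -3.0]
grip_width: 0.266
```

Run:
```python
from h import *
im,c=camt('wrist'); cv2.imwrite('pics/w3.png',im)
cv2.imwrite('pics/w3c.png',cv2.resize(im[50:250,240:400],None,fx=3,fy=3,interpolation=cv2.INTER_CUBIC))
o=status.get_obs(); R=Ro.from_quat(o['ee_rot']).as_matrix()
T=np.eye(4);T[:3,:3]=R;T[:3,3]=o['position']; E=np.linalg.inv(T)@c[3]; print(E.round(4).tolist()); np.save('Ecam.npy',E)
ct=(c[0],c[1],c[2],E)
for p in [(0,-.083,.1586),(.007,-.048,.1586),(-.007,-.048,.1586),(.012,-.045,.1466),(-.012,-.045,.1466)]: print(p,proj(ct,np.array(p)).round(1))
print(o['ft_force'],o['grip_width'])
q=[0.5419,-0.1667,1.7464]; delta([*world(q,np.array([-.03,0,.15]))],q[2])
```

```text
[[1.0, 0.0001, -0.0002, -0.0005], [-0.0, 0.9638, 0.2668, -0.0678], [0.0002, -0.2668, 0.9638, 0.0308], [0.0, 0.0, 0.0, 1.0]]
(0, -0.083, 0.1586) [321.7  71.7]
(0.007, -0.048, 0.1586) [343.9 191.9]
(-0.007, -0.048, 0.1586) [299.1 191.8]
(0.012, -0.045, 0.1466) [363.6 208.7]
(-0.012, -0.045, 0.1466) [279.8 208.7]
[ 1.11537526 -0.09504611 -1.17065934] 0.2739896827570474
shift units [-2.596  6.688  0.684] turn units [-0.012 -0.041  2.171] F [ 1.1 -0.1 -1.2] g 0.274 t 4.8
```

View pics/w3c.png

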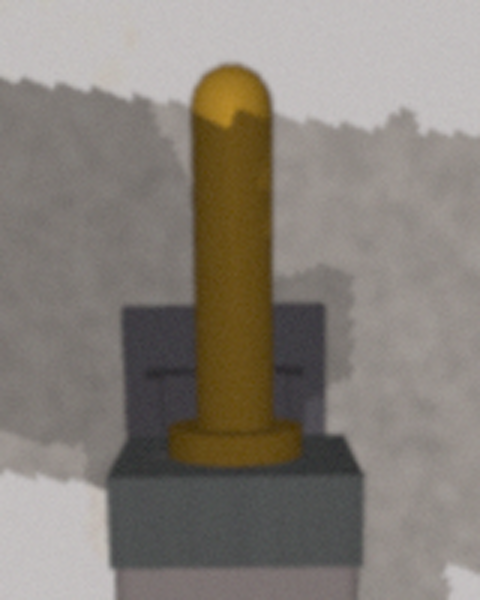

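Call:
servo_tool([
  [[-0.3, 0.7, 0, 0, 0, 0], [-0.3, 0.75, 0, 0, 0, 0], [-0.3, 0.75, 0, 0, 0, 0], [-0.3, 0.75, 0, 0, 0, 0], [-0.3, 0.75, 0, 0, 0, 0], [-0.3, 0.75, 0, 0, 0, 0], [-0.3, 0.75, 0, 0, 0, 0], [-0.3, 0.75, 0, 0, 0, 0], [-0.2, 0.7, 0, 0, 0, 0], [0, 0, 0, 0, 0, 1], [0, 0, 0, 0, 0, 1], [0, 0, 0, 0, 0, 0.17]],
])

```text
clock: 6.0
position: [0.5411, -0.2079, 0.3256]
ee_rot: [0.996, 0.085, -0.008, -0.0]
ft_force: [-0.3, -0.2, -2.5]
grip_width: 0.267
```

Run:
```python
from h import *
im,c=camt('wrist'); cv2.imwrite('pics/w4.png',im)
q=[0.5419,-0.1667,1.7464]; delta([*world(q,np.array([-.03,0,.15]))],q[2])
for p in [(55,29,81.8),(55,-29,81.8),(76.4,29,81.8),(76.4,-29,81.8),(100,38,8),(100,-38,8),(-55,18,46),(-55,-18,46)]: print(p,proj(c,world(q,np.array(p)*1e-3)).round(1))
```

```text
shift units [ 0.163 -0.199  0.406] turn units [-0.029  0.176 -0.031] F [ 0.1  0.7 -2.5] g 0.27 t 6.05
(55, 29, 81.8) [284.6  67.5]
(55, -29, 81.8) [405.7  66.6]
(76.4, 29, 81.8) [283.4  18.2]
(76.4, -29, 81.8) [408.  17.]
(100, 38, 8) [279.9   6.7]
(100, -38, 8) [401.9   5.5]
(-55, 18, 46) [312.2 261.5]
(-55, -18, 46) [369.  261.5]
```

View pics/w4.png

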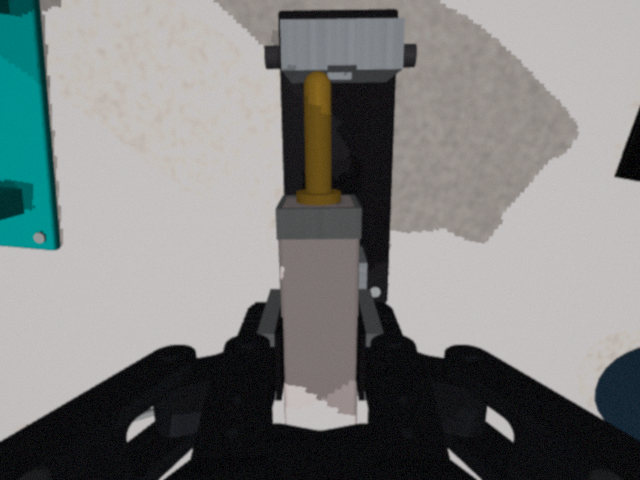

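Run:
```python
import cv2
im=cv2.imread('pics/w4.png')
cv2.imwrite('pics/w4c.png',cv2.resize(im[0:110,255:425],None,fx=4.5,fy=4.5,interpolation=cv2.INTER_CUBIC))
```

```text
(no output)
```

View pics/w4c.png

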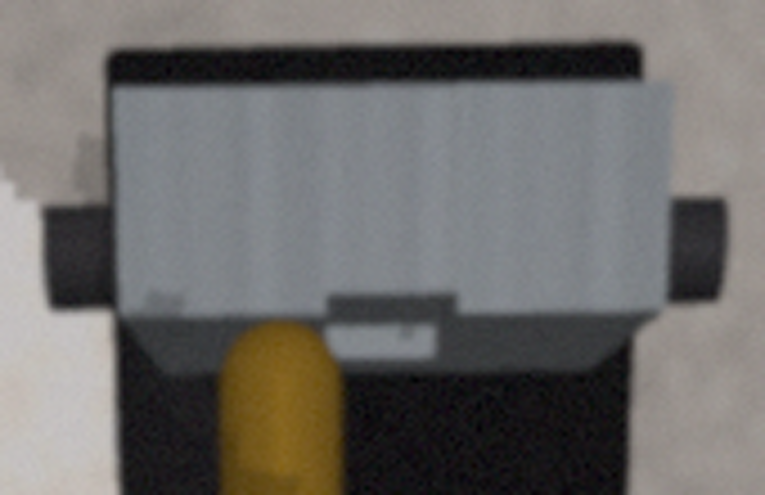

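The wrist crop shows the clamp's inner top edge from (282,70) to (403,70), with the notch centred at about x=342. Its 121 px width matches a clamp top of 81.8 mm, so the hole centre is about 48 mm up. Both the clamp and the bar sit 3 px left of prediction, so that offset is common to both. Next I tilt the bar.

```bash
cat >> h.py <<'E'
q=[0.5419,-0.1667,1.7464]
# holder origin shifted -1mm along holder x (wrist view)
q[0]-=.001*np.cos(q[2]); q[1]-=.001*np.sin(q[2])
OFF=.1586
def go(tipx,tipz,pdeg,comp=0.,y=-.0003):
    """tip of fully-out contact at holder (tipx,y,tipz) mm; pitch pdeg"""
    p=np.radians(pdeg); L=83
    c=np.array([tipx-L*np.cos(p),y*1e3,tipz+L*np.sin(p)])*1e-3
    return delta(world(q,c),q[2],p,OFF)
def where():
    o=status.get_obs(); R=Ro.from_quat(o['ee_rot']).as_matrix(); C=o['position']+OFF*R[:,2]; b=-R[:,1]
    c,s=np.cos(q[2]),np.sin(q[2]); M=np.array([[c,s,0],[-s,c,0],[0,0,1]]); h=lambda P:(M@(P-np.array([q[0],q[1],0]))*1e3).round(1)
    f=o['ft_force']
    print('center',h(C),'tip',h(C+.083*b),'pin',h(C-.052*b),'pitch',np.degrees(np.arcsin(-b[2])).round(2),'Fholder',(M@f).round(2),'t',round(o['clock'],2))
E
python3 - <<'E'
from h import *
where(); go(38,90,17)
E
```

```text
center [-38.6  10.3 166.8] tip [ 44.4  10.1 167. ] pin [-90.6  10.4 166.7] pitch -0.15 Fholder [ 0.7  -0.18 -2.53] t 6.05
shift units [ 0.179 -0.877  1.189] turn units [-3.429  0.179 -0.005] F [ 0.1  0.7 -2.5] g 0.27 t 6.05
```

Call:
servo_tool([
  [[0.18, -0.2, 0, -0.86, 0.18, 0], [0, -0.2, 0, -0.86, 0, 0], [0, -0.2, 0, -0.86, 0, 0], [0, -0.2, 0, -0.85, 0, 0], [0, 0, 0, 0, 0, 0]],
], force=100)

```text
clock: 6.55
position: [0.5426, -0.1635, 0.3177]
ee_rot: [0.984, 0.093, 0.012, 0.152]
ft_force: [-0.6, 0.4, -1.8]
grip_width: 0.26
```

Run:
```python
from h import *
where(); go(38,90,17);go(40,48,17)
```

```text
center [-43.6  -1.3 166.4] tip [ 35.5  -0.2 141.5] pin [-93.2  -1.9 182.1] pitch 17.49 Fholder [ 0.52  0.52 -1.84] t 6.55
shift units [-0.015 -0.33   0.982] turn units [0.098 0.002 0.148] F [-0.6  0.4 -1.8] g 0.26 t 6.55
shift units [-0.012 -0.62   1.771] turn units [0.098 0.002 0.148] F [-0.6  0.4 -1.8] g 0.26 t 6.55
```

Call:
servo_tool([
  [[0, -0.15, 0.4, 0.1, 0, 0.15], [0, -0.15, 0.45, 0, 0, 0], [0, -0.15, 0.45, 0, 0, 0], [0, -0.13, 0.4, 0, 0, 0], [0, 0, 0, 0, 0, 0]],
])

```text
clock: 7.05
position: [0.5424, -0.1599, 0.2251]
ee_rot: [0.986, 0.091, 0.012, 0.141]
ft_force: [-0.7, 0.5, -2.5]
grip_width: 0.263
```

Run:
```python
from h import *
where(); go(40,48,17); go(52,48,17)
for n in ['side','wrist','scene']:
    im,c=camt(n); cv2.imwrite(f'pics/{n}5.png',im)
    if n=='side': cv2.imwrite('pics/side5c.png',cv2.resize(im[230:380,330:470],None,fx=5,fy=4,interpolation=cv2.INTER_CUBIC))
```

```text
center [-36.9  -1.9  72.9] tip [42.7 -1.2 49.6] pin [-86.8  -2.4  87.5] pitch 16.32 Fholder [ 0.65  0.55 -2.48] t 7.05
shift units [-0.028  0.005  0.026] turn units [-0.136 -0.016  0.101] F [-0.7  0.5 -2.5] g 0.263 t 7.05
shift units [-0.026 -0.225 -0.042] turn units [-0.136 -0.016  0.101] F [-0.7  0.5 -2.5] g 0.263 t 7.05
```

View pics/wrist5.png

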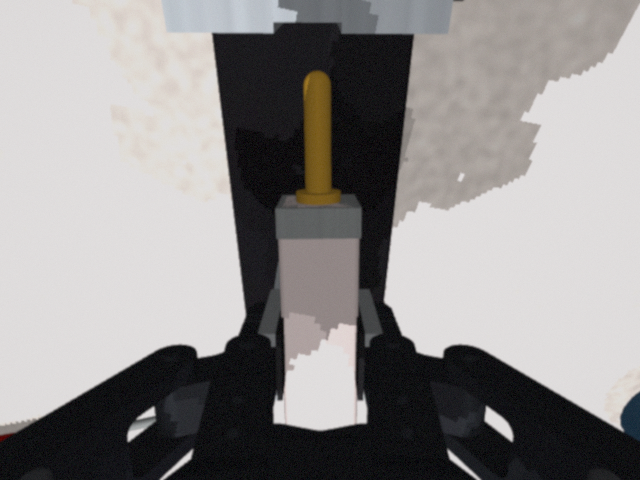

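View pics/side5c.png

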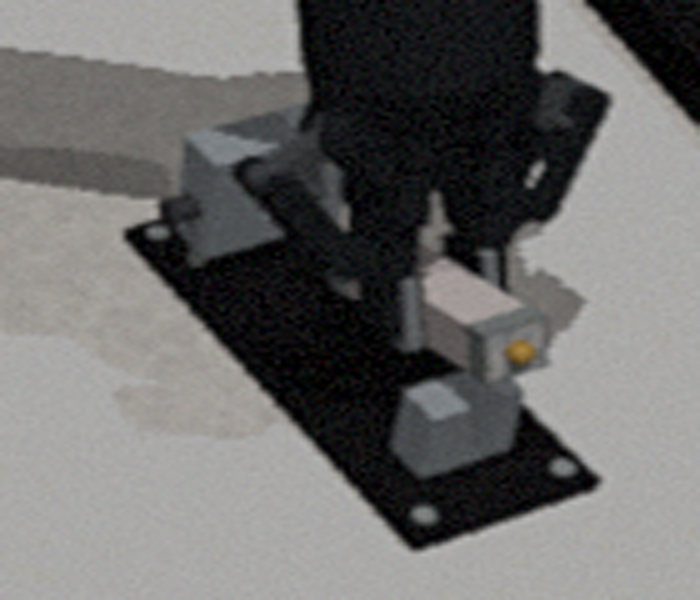

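View pics/scene5.png

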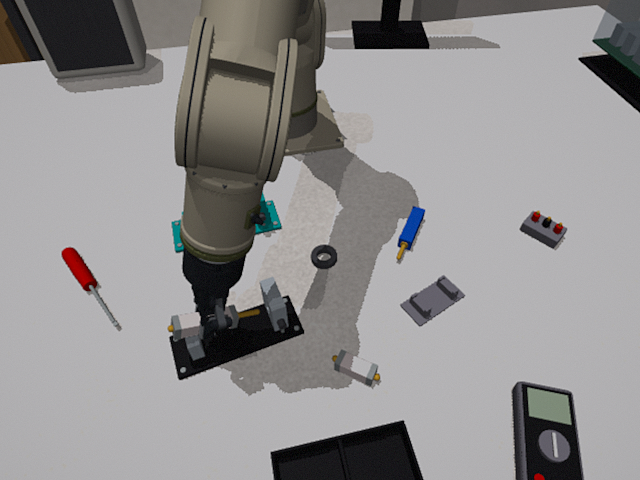

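Call:
servo_tool([
  [[-0.035, 0, 0.02, -0.13, -0.02, 0.1], [0, 0, 0, 0, 0, 0]],
])

```text
clock: 7.4
position: [0.5428, -0.1617, 0.2298]
ee_rot: [0.985, 0.085, 0.017, 0.148]
ft_force: [0.3, -0.0, -0.7]
grip_width: 0.261
```

Run:
```python
from h import *
where(); go(40,48,17); go(52,48,17)
for n in ['wrist']:
    im,c=camt(n); cv2.imwrite(f'pics/{n}6.png',im[:240,140:480])
    for p in [(55,29,81.8),(55,-29,81.8),(55,7,81.8),(55,-7,81.8)]: print(p,proj(c,world(q,np.array(p)*1e-3)).round(1))
```

```text
center [-41.   -3.   78.2] tip [38.3 -3.3 53.7] pin [-90.7  -2.7  93.5] pitch 17.15 Fholder [-0.05 -0.26 -0.74] t 7.4
shift units [-0.03  -0.058  0.103] turn units [ 0.03  -0.087 -0.047] F [ 0.3 -0.  -0.7] g 0.261 t 7.4
shift units [-0.03  -0.288  0.033] turn units [ 0.03  -0.087 -0.047] F [ 0.3 -0.  -0.7] g 0.261 t 7.4
(55, 29, 81.8) [169.   12.9]
(55, -29, 81.8) [447.6  12.2]
(55, 7, 81.8) [274.9  12.7]
(55, -7, 81.8) [342.2  12.5]
```

View pics/wrist6.png

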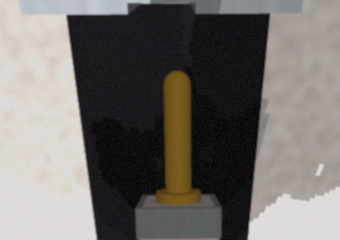

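Run:
```python
from h import *
for i in range(5):
    cams.camera('wrist'); where()
```

```text
center [-40.8  -3.3  78.2] tip [38.5 -3.6 53.7] pin [-90.5  -3.1  93.5] pitch 17.13 Fholder [ 0.03 -0.57 -2.58] t 7.5
center [-40.7  -3.1  77.9] tip [38.6 -3.4 53.5] pin [-90.4  -2.9  93.3] pitch 17.12 Fholder [-0.36  0.74 -1.55] t 7.55
center [-40.7  -3.   77.8] tip [38.6 -3.3 53.3] pin [-90.4  -2.9  93.1] pitch 17.11 Fholder [ 0.05  0.09 -2.01] t 7.6
center [-40.7  -2.9  77.6] tip [38.7 -3.2 53.2] pin [-90.4  -2.8  92.9] pitch 17.11 Fholder [ 0.53 -0.2  -1.78] t 7.65
center [-40.6  -2.9  77.5] tip [38.7 -3.2 53.1] pin [-90.3  -2.7  92.8] pitch 17.11 Fholder [-0.59 -0.12 -2.34] t 7.7
```

Call:
servo_tool([
  [[0, 0, 0, 0, 0, 0]],
])

```text
clock: 7.8
position: [0.5428, -0.1614, 0.2291]
ee_rot: [0.985, 0.086, 0.017, 0.148]
ft_force: [0.9, -0.7, -1.5]
grip_width: 0.263
```

Call:
servo_tool([
  [[0, 0, 0, 0, 0, 0]],
])

```text
clock: 7.9
position: [0.5428, -0.1614, 0.2291]
ee_rot: [0.985, 0.086, 0.017, 0.148]
ft_force: [0.3, 0.5, -1.7]
grip_width: 0.263
```

Call:
servo_tool([
  [[0, 0, 0, 0, 0, 0]],
])

```text
clock: 8.0
position: [0.5428, -0.1613, 0.2291]
ee_rot: [0.985, 0.086, 0.017, 0.148]
ft_force: [0.7, -0.2, -1.6]
grip_width: 0.257
```

Run:
```python
from h import *
for i in range(3):
    where(); cams.camera('wrist')
```

```text
center [-40.5  -2.9  77.5] tip [38.8 -3.1 53.1] pin [-90.2  -2.7  92.8] pitch 17.1 Fholder [-0.27 -0.65 -1.61] t 8.0
center [-40.5  -2.9  77.5] tip [38.8 -3.1 53.1] pin [-90.2  -2.7  92.8] pitch 17.11 Fholder [ 0.47  0.7  -1.44] t 8.05
center [-40.6  -2.8  77.5] tip [38.8 -3.1 53.1] pin [-90.3  -2.7  92.8] pitch 17.11 Fholder [-0.31 -0.25 -1.95] t 8.1
```

Run:
```python
from h import *
go(46,48,17)
```

```text
shift units [-0.03  -0.162  0.057] turn units [ 0.021 -0.079 -0.034] F [-0.1  0.3 -1.9] g 0.262 t 8.15
```

Call:
servo_tool([
  [[-0.01, -0.05, 0.02, 0.01, -0.03, -0.01], [-0.01, -0.05, 0.02, 0.01, -0.03, -0.01], [-0.01, -0.05, 0.02, 0, -0.02, -0.01], [0, 0, 0, 0, 0, 0], [0, 0, 0, 0, 0, 0]],
])

```text
clock: 8.65
position: [0.5399, -0.1547, 0.2233]
ee_rot: [0.985, 0.087, 0.012, 0.147]
ft_force: [0.5, -0.3, -1.9]
grip_width: 0.265
```

Run:
```python
from h import *
where(); go(46,48,17)
im,c=camt('wrist'); cv2.imwrite(f'pics/wrist7.png',cv2.resize(im[:160,220:420],None,fx=4,fy=4))
for p in [(55,29,81.8),(55,-29,81.8),(55,7,81.8),(55,-7,81.8)]: print(p,proj(c,world(q,np.array(p)*1e-3)).round(1))
```

```text
center [-33.1   0.   71.6] tip [46.2  0.1 47.4] pin [-82.9   0.   86.8] pitch 16.99 Fholder [-0.37 -0.4  -1.94] t 8.65
shift units [ 0.003  0.008 -0.011] turn units [-0.002  0.012  0.003] F [ 0.5 -0.3 -1.9] g 0.265 t 8.65
(55, 29, 81.8) [182.5  58.5]
(55, -29, 81.8) [464.6  58.5]
(55, 7, 81.8) [289.4  58.5]
(55, -7, 81.8) [357.5  58.5]
```

View pics/wrist7.png

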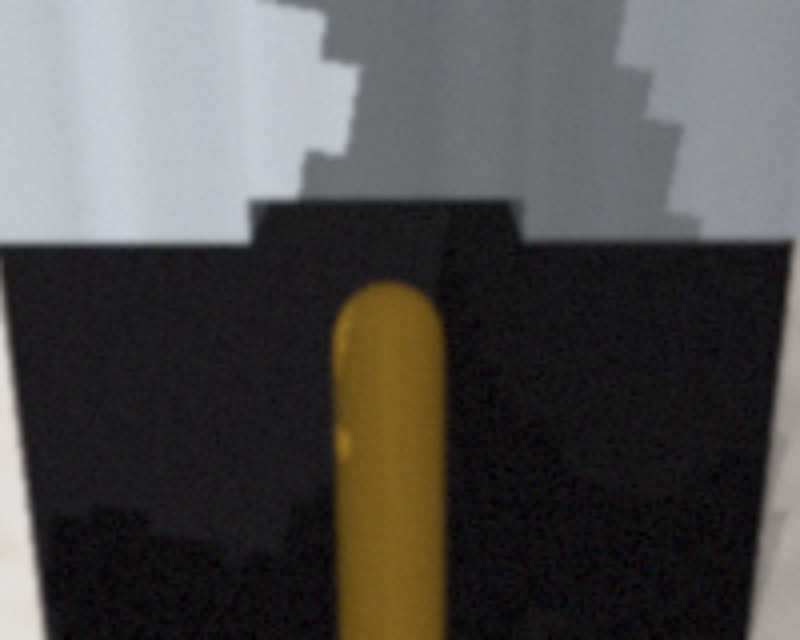

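Run:
```python
from h import *
go(60,47.5,17)
```

```text
shift units [ 0.004 -0.262 -0.084] turn units [-0.003  0.013  0.003] F [ 0.3 -0.6 -2.1] g 0.26 t 8.7
```

Call:
servo_tool([
  [[0, -0.052, -0.017, 0, 0, 0], [0, -0.052, -0.017, 0, 0, 0], [0, -0.052, -0.017, 0, 0, 0], [0, -0.052, -0.017, 0, 0, 0], [0, -0.052, -0.017, 0, 0, 0], [0, 0, 0, 0, 0, 0], [0, 0, 0, 0, 0, 0]],
])

```text
clock: 9.4
position: [0.5374, -0.1398, 0.2238]
ee_rot: [0.985, 0.087, 0.013, 0.147]
ft_force: [0.3, -0.3, -2.5]
grip_width: 0.261
```

Run:
```python
from h import *
for i in range(3): where(); cams.camera('side')
go(60,47.5,17)
im,c=camt('wrist'); cv2.imwrite(f'pics/wrist8.png',cv2.resize(im[:220,220:420],None,fx=3,fy=3))
```

```text
center [-18.   -0.2  72.1] tip [61.4 -0.2 47.9] pin [-67.7  -0.3  87.3] pitch 16.98 Fholder [-0.33 -0.24 -2.5 ] t 9.4
center [-18.   -0.3  72.1] tip [61.4 -0.2 47.9] pin [-67.7  -0.3  87.3] pitch 16.98 Fholder [-0.43  0.22 -2.71] t 9.45
center [-18.1  -0.2  72.1] tip [61.2 -0.2 47.9] pin [-67.9  -0.2  87.3] pitch 16.98 Fholder [ 0.2   0.38 -1.67] t 9.5
shift units [0.001 0.019 0.014] turn units [-0.003  0.007  0.002] F [-0.3 -0.3 -1.7] g 0.263 t 9.55
```

View pics/wrist8.png

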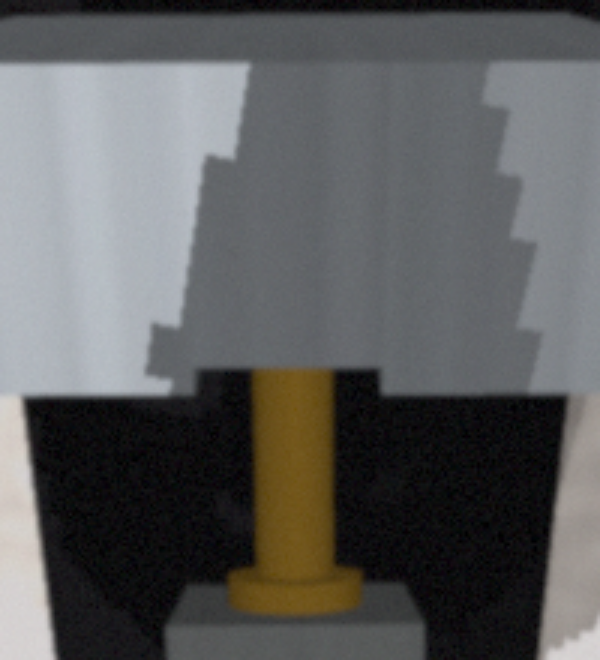

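The contact is inside the clamp's hole at about x=61 with no reaction, and the rod is centred in the notch. I advance until the spring takes up.

Call:
servo_tool([
  [[0, -0.045, -0.01, 0, 0, 0], [0, -0.045, -0.01, 0, 0, 0], [0, -0.045, -0.01, 0, 0, 0], [0, -0.045, -0.01, 0, 0, 0], [0, 0, 0, 0, 0, 0], [0, 0, 0, 0, 0, 0]],
])

```text
clock: 10.2
position: [0.5356, -0.1318, 0.2233]
ee_rot: [0.985, 0.086, 0.013, 0.148]
ft_force: [1.7, -3.3, -2.6]
grip_width: 0.264
```

Run:
```python
from h import *
for i in range(4): where(); cams.camera('side')
```

```text
center [-10.3   0.2  71.7] tip [69.   0.1 47.3] pin [-60.    0.3  87. ] pitch 17.13 Fholder [-3.58 -1.06 -2.57] t 10.2
center [-10.3   0.2  71.7] tip [69.   0.1 47.3] pin [-60.    0.3  87. ] pitch 17.13 Fholder [-4.07 -0.93 -2.52] t 10.25
center [-10.2   0.2  71.7] tip [69.1  0.1 47.2] pin [-59.9   0.3  87. ] pitch 17.12 Fholder [-3.9  -1.17 -2.44] t 10.3
center [-10.2   0.2  71.7] tip [69.1  0.1 47.2] pin [-59.9   0.3  87. ] pitch 17.11 Fholder [-3.78 -1.11 -2.64] t 10.35
```

Call:
servo_tool([
  [[0, -0.03, 0, 0, 0, 0], [0, -0.04, 0, 0, 0, 0], [0, -0.04, 0, 0, 0, 0], [0, -0.04, 0, 0, 0, 0], [0, -0.03, 0, 0, 0, 0], [0, -0.02, 0, 0, 0, 0], [0, 0, 0, 0, 0, 0]],
])

```text
clock: 11.1
position: [0.534, -0.1245, 0.2211]
ee_rot: [0.985, 0.085, 0.013, 0.15]
ft_force: [2.1, -6.2, -1.2]
grip_width: 0.263
```

Run:
```python
from h import *
for i in range(4): where(); cams.camera('side')
```

```text
center [-3.4  0.4 69.8] tip [75.9  0.1 45. ] pin [-53.    0.6  85.3] pitch 17.36 Fholder [-6.42 -0.94 -1.17] t 11.1
center [-3.5  0.5 69.8] tip [75.7  0.1 45. ] pin [-53.2   0.7  85.3] pitch 17.37 Fholder [-6.43 -0.34 -1.4 ] t 11.15
center [-3.5  0.5 69.8] tip [75.7  0.1 45. ] pin [-53.2   0.7  85.3] pitch 17.36 Fholder [-5.76 -1.3  -1.8 ] t 11.2
center [-3.5  0.5 69.8] tip [75.7  0.1 45. ] pin [-53.2   0.7  85.3] pitch 17.36 Fholder [-6.61 -0.59 -1.85] t 11.25
```

```bash
cat >> h.py <<'E'
def sw(pdeg,s,px=66.,pz=47.5,y=0.):
    p=np.radians(pdeg); L=83-s
    c=np.array([px-L*np.cos(p),y,pz+L*np.sin(p)])*1e-3
    return delta(world(q,c),q[2],p,OFF)
def steps(seq):
    """successive tool-axis deltas between planned poses (p,s,pz)"""
    prev=None
    for (p,s,pz) in seq:
        L=83-s; a=np.radians(p); c=world(q,np.array([66-L*np.cos(a),0,pz+L*np.sin(a)])*1e-3); R=tool_R(q[2],a); t=c-OFF*R[:,2]
        if prev is not None: print(p,np.round(prev[1].T@(t-prev[0])/.05,3),np.round(np.degrees(Ro.from_matrix(prev[1].T@R).as_rotvec())/5,3))
        prev=(t,R)
E
python3 - <<'E'
from h import *
sw(17,16.5)
steps([(17,16.5,47.5),(14,16.5,47.5),(11,16.5,47.5),(8,16.5,47.5),(5,16.5,47.3),(2,16.5,47),(-1,16.5,46.7),(-4,16.5,46.5)])
E
```

```text
shift units [ 0.008 -0.11   0.019] turn units [ 0.072  0.002 -0.05 ] F [ 2.2 -7.9 -1.6] g 0.26 t 11.3
14 [-0.     0.164  0.074] [ 0.6 -0.   0. ]
11 [0.    0.164 0.074] [0.6 0.  0. ]
8 [0.    0.164 0.074] [ 0.6  0.  -0. ]
5 [-0.     0.164  0.078] [0.6 0.  0. ]
2 [-0.     0.164  0.08 ] [ 0.6 -0.   0. ]
-1 [0.    0.164 0.08 ] [ 0.6 -0.  -0. ]
-4 [0.    0.164 0.078] [ 0.6 -0.   0. ]
```

Call:
servo_tool([
  [[0, -0.03, 0.01, 0.03, 0, -0.02], [0, -0.04, 0.01, 0.03, 0, -0.02], [0, -0.03, 0, 0, 0, -0.01], [0, -0.03, 0, 0, 0, 0], [0, 0, 0, 0, 0, 0]],
])

```text
clock: 11.8
position: [0.5334, -0.1223, 0.2202]
ee_rot: [0.985, 0.085, 0.014, 0.15]
ft_force: [1.5, -8.4, -0.4]
grip_width: 0.261
```

Run:
```python
from h import *
for i in range(3): where(); cams.camera('side')
sw(17,16.5)
```

```text
center [-1.2  0.4 68.9] tip [78.   0.  44.1] pin [-50.9   0.6  84.4] pitch 17.39 Fholder [-8.55  0.02 -0.38] t 11.8
center [-1.5  0.4 69. ] tip [77.7  0.  44.2] pin [-51.1   0.6  84.5] pitch 17.4 Fholder [-7.54 -0.16  0.18] t 11.85
center [-1.4  0.4 69. ] tip [77.8  0.  44.2] pin [-51.    0.6  84.5] pitch 17.39 Fholder [-6.86 -0.84 -0.11] t 11.9
shift units [ 0.012 -0.062  0.015] turn units [ 0.077 -0.017 -0.046] F [ 1.5 -7.6 -0.3] g 0.266 t 11.95
```

Call:
servo_tool([
  [[0, -0.05, 0.01, 0.05, 0, -0.03], [0, -0.05, 0.01, 0.03, 0, -0.02], [0, -0.05, 0, 0, 0, 0]],
])

```text
clock: 12.25
position: [0.5327, -0.1188, 0.2187]
ee_rot: [0.985, 0.085, 0.015, 0.149]
ft_force: [1.6, -7.9, 1.0]
grip_width: 0.259
```

Run:
```python
from h import *
for i in range(4): where(); cams.camera('side')
sw(17,16.5)
```

```text
center [ 2.7  0.3 67.3] tip [82.   0.  42.7] pin [-46.9   0.4  82.7] pitch 17.24 Fholder [-8.06 -0.19  1.05] t 12.25
center [ 2.9  0.3 67.2] tip [82.2  0.1 42.6] pin [-46.8   0.4  82.6] pitch 17.25 Fholder [-9.2  -0.55  0.55] t 12.3
center [ 2.8  0.3 67.3] tip [82.1  0.  42.7] pin [-46.8   0.4  82.7] pitch 17.25 Fholder [-9.55  0.25  0.85] t 12.35
center [ 2.7  0.3 67.3] tip [82.   0.  42.7] pin [-46.9   0.4  82.7] pitch 17.25 Fholder [-9.17  0.38  0.85] t 12.4
shift units [0.015 0.016 0.009] turn units [ 0.05  -0.032 -0.034] F [ 2.  -9.3 -0.1] g 0.263 t 12.45
```

Call:
servo_tool([
  [[0.01, 0.055, 0.037, 0.3, -0.03, -0.03], [0, 0.055, 0.037, 0.3, 0, 0], [0, 0.055, 0.037, 0.3, 0, 0], [0, 0.055, 0.037, 0.3, 0, 0]],
])

```text
clock: 12.85
position: [0.5358, -0.1357, 0.2164]
ee_rot: [0.991, 0.086, 0.01, 0.1]
ft_force: [1.5, -10.1, -1.7]
grip_width: 0.265
```

Run:
```python
from h import *
for i in range(3): where(); cams.camera('side')
sw(9,16.5)
```

```text
center [ 0.9  0.3 61. ] tip [82.3  0.1 44.5] pin [-50.    0.4  71.4] pitch 11.51 Fholder [-10.2    0.3   -1.67] t 12.85
center [ 0.1  0.5 61.1] tip [81.5  0.1 44.7] pin [-50.9   0.7  71.5] pitch 11.44 Fholder [-11.02   0.12  -0.08] t 12.9
center [ 0.1  0.4 61.2] tip [81.5  0.1 44.6] pin [-50.8   0.6  71.6] pitch 11.53 Fholder [-10.01   0.39  -1.03] t 12.95
shift units [0.014 0.13  0.067] turn units [ 0.511 -0.025 -0.043] F [ 1.3 -9.2 -2. ] g 0.262 t 13.0
```

Call:
servo_tool([
  [[0.01, 0.05, 0.037, 0.3, -0.03, -0.03], [0, 0.05, 0.037, 0.3, 0, 0], [0, 0.05, 0.038, 0.3, 0, 0], [0, 0.05, 0.038, 0.3, 0, 0], [0, 0.03, 0.02, 0.15, 0, 0]],
])

```text
clock: 13.5
position: [0.5389, -0.1553, 0.2118]
ee_rot: [0.995, 0.085, 0.006, 0.045]
ft_force: [2.0, -9.1, -2.4]
grip_width: 0.259
```

Run:
```python
from h import *
for i in range(3): where(); cams.camera('side')
sw(0,16.5)
im,c=camt('side'); cv2.imwrite('pics/side9c.png',cv2.resize(im[230:380,330:470],None,fx=5,fy=4,interpolation=cv2.INTER_CUBIC))
```

```text
center [-1.6  0.5 53.8] tip [81.   0.  46.3] pin [-53.4   0.9  58.5] pitch 5.19 Fholder [-9.31 -0.43 -2.4 ] t 13.5
center [-2.   0.6 53.9] tip [80.6  0.1 46.4] pin [-53.8   1.   58.6] pitch 5.18 Fholder [-8.98  0.27 -2.27] t 13.55
center [-1.9  0.6 53.9] tip [80.7  0.  46.3] pin [-53.7   0.9  58.6] pitch 5.22 Fholder [-9.56 -0.57 -0.93] t 13.6
shift units [0.021 0.255 0.138] turn units [ 1.047 -0.036 -0.068] F [ 0.8 -9.  -2.2] g 0.263 t 13.65
```

View pics/side9c.png

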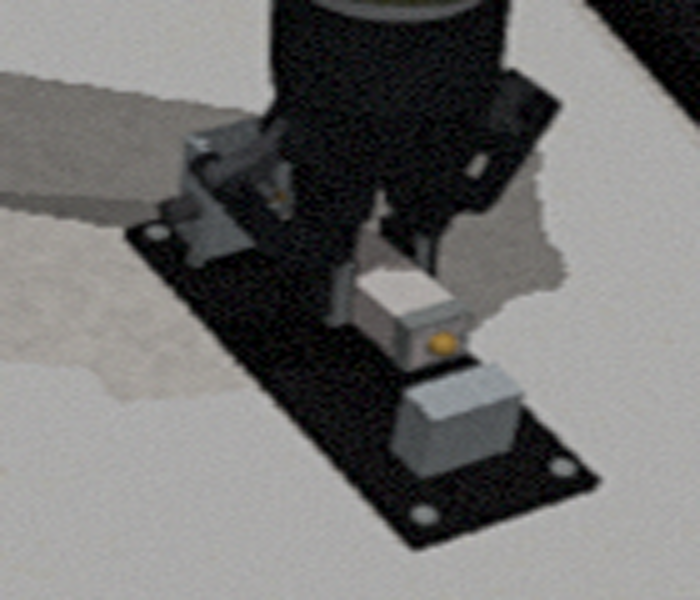

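Call:
servo_tool([
  [[0.01, -0.045, 0, 0, -0.03, -0.03], [0.01, -0.045, 0, 0, 0, -0.03], [0, 0.045, 0.038, 0.3, 0, 0], [0, 0.045, 0.038, 0.3, 0, 0], [0, 0.03, 0.03, 0.2, 0, 0]],
])

```text
clock: 14.2
position: [0.5404, -0.1631, 0.2081]
ee_rot: [0.996, 0.085, 0.003, 0.016]
ft_force: [1.6, -10.0, -1.2]
grip_width: 0.261
```

Run:
```python
from h import *
for i in range(3): where(); cams.camera('side')
sw(-4,17)
```

```text
center [-0.2  0.4 49.6] tip [82.8 -0.  46.9] pin [-52.2   0.6  51.2] pitch 1.82 Fholder [-10.08   0.19  -1.16] t 14.2
center [-0.8  0.5 49.6] tip [82.2  0.1 47. ] pin [-52.8   0.8  51.2] pitch 1.79 Fholder [-9.74  0.29 -1.97] t 14.25
center [-0.8  0.5 49.6] tip [82.2 -0.  47. ] pin [-52.7   0.7  51.3] pitch 1.85 Fholder [-9.34 -0.23 -1.97] t 14.3
shift units [0.02  0.305 0.151] turn units [ 1.172 -0.04  -0.058] F [ 0.3 -9.5 -1.3] g 0.264 t 14.35
```

Run:
```python
from h import *
a,c=camt('scene'); b,d=camt('side')
cv2.imwrite('pics/s10.png',np.hstack([cv2.resize(a[300:370,160:240],None,fx=5,fy=5,interpolation=cv2.INTER_CUBIC),cv2.resize(b[290:360,385:465],None,fx=5,fy=5,interpolation=cv2.INTER_CUBIC)]))
where()
# stop top inner edge & pin predicted in both (mine vs shifted +1)
for cc,off in ((c,(160,300)),(d,(385,290))):
    for p in [(-55,18,46),(-55,-18,46),(-53,0.7,51.2),(-73,18,46),(-73,-18,46)]: print(p,((proj(cc,world(q,np.array(p)*1e-3))-off)*5).round(0))
```

```text
center [-0.3  0.4 49.6] tip [82.7 -0.  46.9] pin [-52.3   0.6  51.3] pitch 1.87 Fholder [-9.39  0.15 -1.13] t 14.45
(-55, 18, 46) [170. 124.]
(-55, -18, 46) [196. 225.]
(-53, 0.7, 51.2) [185. 161.]
(-73, 18, 46) [109. 145.]
(-73, -18, 46) [134. 247.]
(-55, 18, 46) [127. 187.]
(-55, -18, 46) [217. 151.]
(-53, 0.7, 51.2) [169. 155.]
(-73, 18, 46) [157. 225.]
(-73, -18, 46) [248. 189.]
```

View pics/s10.png

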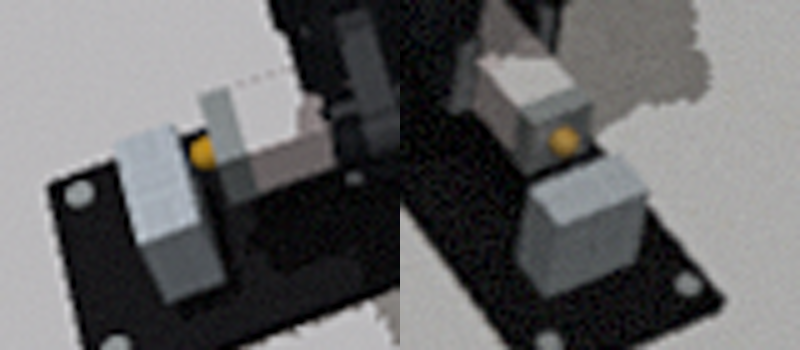

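Call:
servo_tool([
  [[0.01, 0.05, 0.04, 0.3, -0.03, -0.03], [0, 0.05, 0.04, 0.3, 0, -0.02]],
])

```text
clock: 14.65
position: [0.542, -0.1702, 0.205]
ee_rot: [0.996, 0.087, 0.001, -0.008]
ft_force: [1.2, -10.2, -2.7]
grip_width: 0.266
```

Run:
```python
from h import *
for i in range(3): where(); cams.camera('side')
sw(-4.5,17,pz=46.5)
```

```text
center [ 0.   0.1 46.4] tip [83.   0.  47.7] pin [-52.    0.2  45.6] pitch -0.9 Fholder [-10.24   0.56  -2.69] t 14.65
center [-0.7  0.4 46.3] tip [82.3  0.2 47.7] pin [-52.6   0.5  45.4] pitch -0.96 Fholder [-10.37  -0.73  -1.53] t 14.7
center [-0.8  0.3 46.4] tip [82.2  0.1 47.7] pin [-52.8   0.5  45.6] pitch -0.88 Fholder [-8.7   0.66 -1.98] t 14.75
shift units [0.014 0.187 0.109] turn units [ 0.729 -0.029 -0.026] F [ 2.2 -9.1 -2.2] g 0.262 t 14.8
```

Call:
servo_tool([
  [[0.01, 0.045, 0.037, 0.25, -0.03, -0.02], [0, 0.045, 0.037, 0.25, 0, 0], [0, 0.04, 0.037, 0.23, 0, 0], [0, -0.025, 0, 0, 0, 0]],
])

```text
clock: 15.2
position: [0.5436, -0.1815, 0.2006]
ee_rot: [0.996, 0.085, -0.001, -0.035]
ft_force: [0.6, -9.0, -1.8]
grip_width: 0.259
```

Run:
```python
from h import *
for i in range(3): where(); cams.camera('side')
sw(-4.5,17,pz=46.5)
a,c=camt('scene'); b,d=camt('side')
cv2.imwrite('pics/s11.png',np.hstack([cv2.resize(a[300:370,160:240],None,fx=5,fy=5,interpolation=cv2.INTER_CUBIC),cv2.resize(b[290:360,385:465],None,fx=5,fy=5,interpolation=cv2.INTER_CUBIC)]))
```

```text
center [-2.8  0.3 42.4] tip [80.  -0.1 48.2] pin [-54.7   0.6  38.8] pitch -4.02 Fholder [-8.98  0.94 -1.82] t 15.2
center [-2.6  0.3 42.5] tip [80.2 -0.1 48.3] pin [-54.5   0.5  38.9] pitch -3.99 Fholder [-7.63 -0.1  -2.16] t 15.25
center [-2.4  0.3 42.5] tip [80.4 -0.1 48.3] pin [-54.3   0.5  38.9] pitch -4.0 Fholder [-8.2   0.21 -1.35] t 15.3
shift units [ 0.015 -0.02   0.027] turn units [ 0.1   -0.038 -0.044] F [ 0.9 -9.2 -2. ] g 0.265 t 15.35
```

View pics/s11.png

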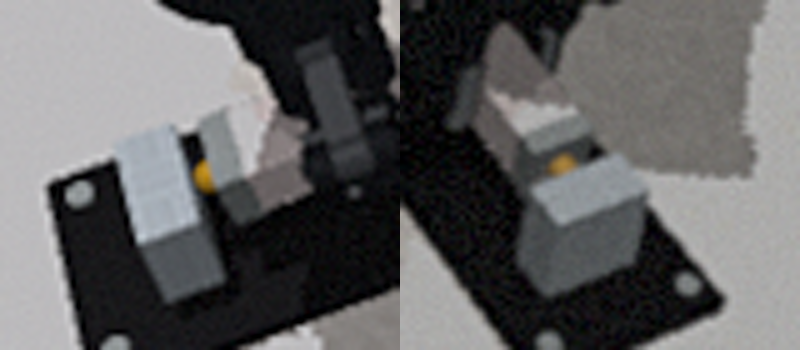

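Run:
```python
from h import *
sw(-4.7,16,pz=46.3)
```

```text
shift units [0.015 0.013 0.036] turn units [ 0.14  -0.038 -0.043] F [ 0.2 -7.6 -2.1] g 0.259 t 15.45
```

Call:
servo_tool([
  [[0.01, -0.015, 0.015, 0.07, -0.03, -0.03], [0.01, -0.015, 0.015, 0.07, 0, -0.02], [0, -0.025, 0.005, 0, 0, 0], [0, -0.025, 0, 0, 0, 0]],
])

```text
clock: 15.85
position: [0.5439, -0.1819, 0.2005]
ee_rot: [0.996, 0.086, -0.002, -0.036]
ft_force: [0.4, -7.2, -2.3]
grip_width: 0.26
```

Run:
```python
from h import *
for i in range(3): where(); cams.camera('side')
sw(-4.7,16,pz=46.3)
```

```text
center [-2.9  0.2 42.3] tip [79.9 -0.1 48.3] pin [-54.8   0.3  38.5] pitch -4.13 Fholder [-7.18  0.82 -2.32] t 15.85
center [-2.9  0.2 42.3] tip [79.9 -0.1 48.2] pin [-54.8   0.4  38.5] pitch -4.12 Fholder [-8.4  -0.28 -2.14] t 15.9
center [-2.8  0.2 42.3] tip [80.  -0.1 48.2] pin [-54.7   0.3  38.5] pitch -4.14 Fholder [-8.1   1.58 -2.03] t 15.95
shift units [ 0.013 -0.007  0.032] turn units [ 0.112 -0.036 -0.035] F [ 0.6 -8.2 -1.8] g 0.26 t 16.0
```

Call:
servo_tool([
  [[0.01, -0.02, 0.04, 0.15, -0.03, -0.03], [0.01, -0.03, 0.04, 0.15, 0, -0.02], [0, -0.035, 0.01, 0.02, 0, 0]],
])

```text
clock: 16.3
position: [0.5443, -0.1818, 0.198]
ee_rot: [0.995, 0.087, -0.002, -0.046]
ft_force: [0.1, -10.3, -0.4]
grip_width: 0.265
```

Run:
```python
from h import *
for i in range(3): where(); cams.camera('side')
sw(-4.7,16,pz=46.3)
```

```text
center [ 0.3 -0.4 40.1] tip [82.9 -0.5 47.7] pin [-51.5  -0.3  35.3] pitch -5.28 Fholder [-10.21   1.69  -0.43] t 16.3
center [ 0.3 -0.3 40.1] tip [82.9 -0.5 47.7] pin [-51.5  -0.2  35.3] pitch -5.26 Fholder [-10.37   1.34   1.01] t 16.35
center [ 0.3 -0.4 40.1] tip [83.  -0.5 47.7] pin [-51.5  -0.3  35.3] pitch -5.26 Fholder [-10.19   1.89   0.6 ] t 16.4
shift units [ 0.004 -0.011 -0.016] turn units [-0.112 -0.043 -0.021] F [ 0.7 -9.7  0.4] g 0.264 t 16.45
```

Call:
servo_tool([
  [[0.01, 0.02, -0.012, -0.05, -0.03, -0.02], [0, 0.025, -0.012, -0.03, 0, 0], [0, 0.02, -0.005, 0, 0, 0], [0, 0, 0, 0, 0, 0]],
])

```text
clock: 16.85
position: [0.5455, -0.1884, 0.1995]
ee_rot: [0.996, 0.086, -0.002, -0.038]
ft_force: [1.1, -3.7, -2.5]
grip_width: 0.265
```

Run:
```python
from h import *
for i in range(3): where(); cams.camera('side')
sw(-4.7,12,pz=46.3)
a,c=camt('scene'); b,d=camt('side')
cv2.imwrite('pics/s12.png',np.hstack([cv2.resize(a[300:370,160:240],None,fx=5,fy=5,interpolation=cv2.INTER_CUBIC),cv2.resize(b[290:360,385:465],None,fx=5,fy=5,interpolation=cv2.INTER_CUBIC)]))
```

```text
center [-8.8 -0.1 41.4] tip [73.9 -0.4 47.8] pin [-60.7   0.   37.4] pitch -4.41 Fholder [-3.87 -0.47 -2.53] t 16.85
center [-8.8 -0.1 41.4] tip [74.  -0.4 47.8] pin [-60.6   0.   37.4] pitch -4.41 Fholder [-4.53  0.18 -3.93] t 16.9
center [-8.7 -0.1 41.4] tip [74.  -0.4 47.8] pin [-60.6  -0.   37.4] pitch -4.42 Fholder [-5.61 -0.43 -4.04] t 16.95
shift units [ 0.005 -0.061  0.024] turn units [ 0.056 -0.031 -0.031] F [ 0.7 -5.6 -3.4] g 0.264 t 17.0
```

View pics/s12.png

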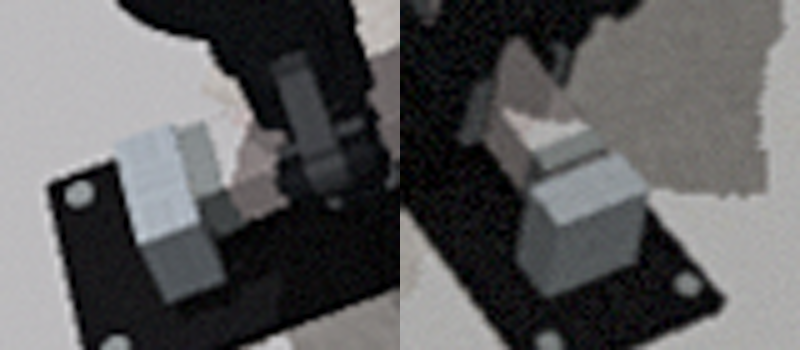

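Call:
servo_tool([
  [[0, 0.01, 0.02, 0.03, -0.02, -0.02], [0, 0.015, 0.01, 0, 0, 0], [0, 0, 0, 0, 0, 0]],
])

```text
clock: 17.4
position: [0.5461, -0.1895, 0.1984]
ee_rot: [0.995, 0.087, -0.002, -0.039]
ft_force: [0.0, -3.3, -2.1]
grip_width: 0.26
```

Run:
```python
from h import *
for i in range(4): where(); cams.camera('side')
```

```text
center [-9.6 -0.4 40.3] tip [73.1 -0.5 46.8] pin [-61.5  -0.4  36.2] pitch -4.53 Fholder [-3.27  0.55 -2.11] t 17.4
center [-9.7 -0.4 40.3] tip [73.1 -0.5 46.8] pin [-61.5  -0.4  36.2] pitch -4.52 Fholder [-3.34  1.32 -0.6 ] t 17.45
center [-9.7 -0.4 40.2] tip [73.1 -0.5 46.8] pin [-61.5  -0.4  36.2] pitch -4.52 Fholder [-3.75  0.51 -0.35] t 17.5
center [-9.7 -0.4 40.3] tip [73.1 -0.5 46.8] pin [-61.5  -0.4  36.2] pitch -4.52 Fholder [-3.28  0.32  0.16] t 17.55
```

Call:
servo_tool([
  [[0, 0.012, 0, 0, -0.02, -0.02], [0, 0.012, 0, 0, 0, 0], [0, 0, 0, 0, 0, 0]],
])

```text
clock: 17.9
position: [0.5465, -0.1897, 0.1983]
ee_rot: [0.995, 0.089, -0.003, -0.04]
ft_force: [1.0, -2.7, -0.2]
grip_width: 0.266
```

Run:
```python
from h import *
for i in range(4): where(); cams.camera('side')
```

```text
center [-9.7 -0.5 40.2] tip [73.1 -0.3 46.9] pin [-61.5  -0.6  36. ] pitch -4.62 Fholder [-2.84 -0.51 -0.15] t 17.9
center [-9.7 -0.5 40.2] tip [73.1 -0.3 46.9] pin [-61.5  -0.6  36. ] pitch -4.61 Fholder [-1.99  1.26 -0.17] t 17.95
center [-9.7 -0.5 40.2] tip [73.  -0.3 46.9] pin [-61.5  -0.6  36. ] pitch -4.61 Fholder [-1.6   0.7  -0.13] t 18.0
center [-9.7 -0.5 40.2] tip [73.  -0.3 46.9] pin [-61.5  -0.6  36. ] pitch -4.61 Fholder [-1.22  0.92 -0.35] t 18.05
```

Call:
servo_tool([
  [[0, 0, 0, 0, 0, 0], [0, 0, 0, 0, 0, 0], [0, 0, 0, 0, 0, 0], [0, 0, 0, 0, 0, 0], [0, 0, 0, 0, 0, 0]],
], jaw=100, force=20)

```text
clock: 18.6
position: [0.5468, -0.1884, 0.1982]
ee_rot: [0.995, 0.089, -0.003, -0.041]
ft_force: [-0.7, 0.9, 0.4]
grip_width: 0.605
```

Run:
```python
from h import *
where()
im,c=camt('wrist'); cv2.imwrite('pics/w13.png',im)
```

```text
center [-8.3 -1.1 40.1] tip [74.5 -0.8 46.9] pin [-60.1  -1.2  35.9] pitch -4.7 Fholder [1.   0.49 0.4 ] t 18.6
```

View pics/w13.png

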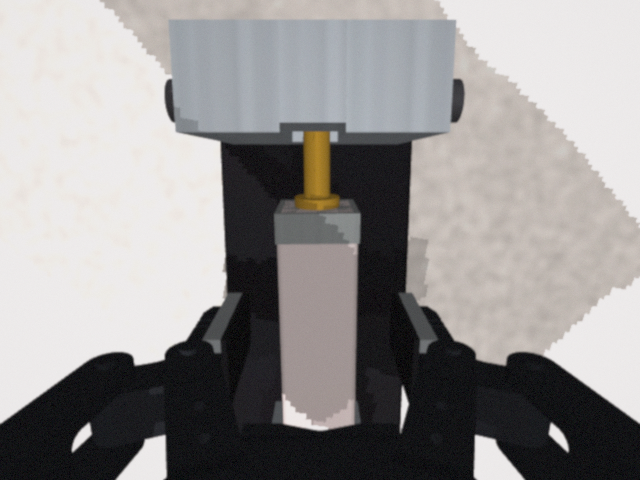

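The fingers are clear on both sides and the bar stays held, with the rod in the clamp at (317,135) and the end cap at y≈205. I retreat upward.

Call:
servo_tool([
  [[0, 0, -0.1, 0, 0, 0], [0, 0, -0.2, 0, 0, 0], [0, 0, -0.4, 0, 0, 0], [0, 0, -0.6, 0, 0, 0], [0, 0.2, -0.6, 0, 0, 0], [0, 0.2, -0.6, 0, 0, 0], [0, 0, -0.5, 0, 0, 0], [0, 0, -0.2, 0, 0, 0], [0, 0, 0, 0, 0, 0], [0, 0, 0, 0, 0, 0]],
])

```text
clock: 19.65
position: [0.5517, -0.2227, 0.3668]
ee_rot: [0.995, 0.089, -0.003, -0.04]
ft_force: [-0.1, 0.6, -0.6]
grip_width: 0.608
```

Run:
```python
from h import *
where()
im,c=camt('wrist'); cv2.imwrite('pics/w14.png',im)
a,c1=camt('scene'); b,d=camt('side')
cv2.imwrite('pics/s14.png',np.hstack([cv2.resize(a[260:380,160:310],None,fx=3,fy=3,interpolation=cv2.INTER_CUBIC),cv2.resize(b[245:365,345:460],None,fx=3,fy=3,interpolation=cv2.INTER_CUBIC)]))
for p in [(-55,18,46),(-55,-18,46),(55,29,81.8),(55,-29,81.8),(-54.7,12,48.5),(-54.7,-12,48.5)]: print(p,proj(c,world(q,np.array(p)*1e-3)).round(1))
```

```text
center [-4.300e+01 -1.000e-01  2.088e+02] tip [3.980e+01 1.000e-01 2.155e+02] pin [-94.8  -0.3 204.5] pitch -4.65 Fholder [ 0.59 -0.02 -0.65] t 19.65
(-55, 18, 46) [296.  256.8]
(-55, -18, 46) [344.9 256.9]
(55, 29, 81.8) [272.8  91.7]
(55, -29, 81.8) [369.4  92. ]
(-54.7, 12, 48.5) [304.1 257.2]
(-54.7, -12, 48.5) [336.9 257.3]
```

View pics/w14.png

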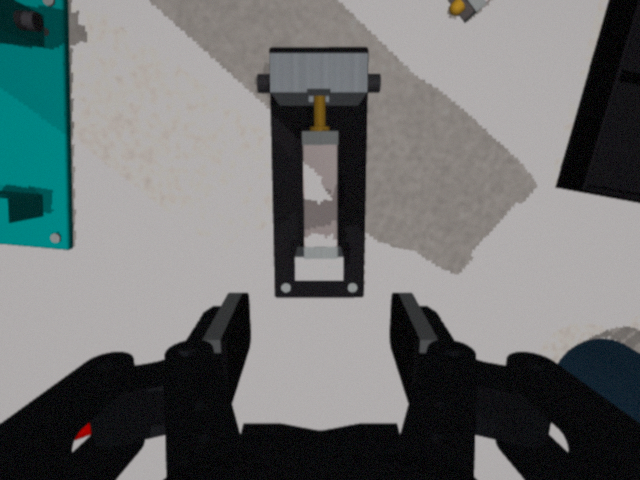

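View pics/s14.png

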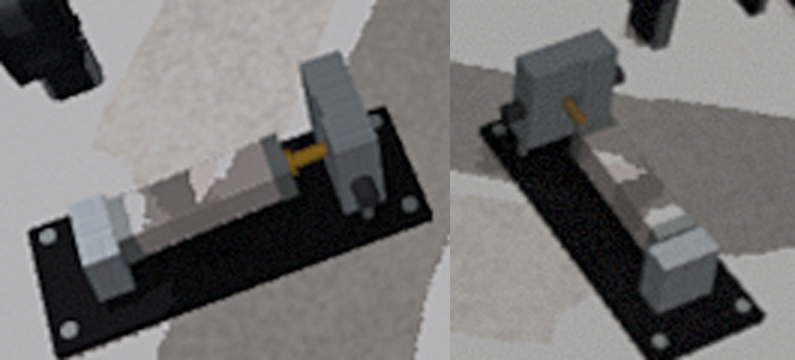

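Run:
```python
import cv2
im=cv2.imread('pics/w14.png'); cv2.imwrite('pics/w14c.png',cv2.resize(im[80:300,260:380],None,fx=4,fy=2.7,interpolation=cv2.INTER_CUBIC))
cv2.imwrite('pics/w14d.png',cv2.resize(im[235:290,285:355],None,fx=10,fy=10,interpolation=cv2.INTER_CUBIC))
```

```text
(no output)
```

View pics/w14d.png

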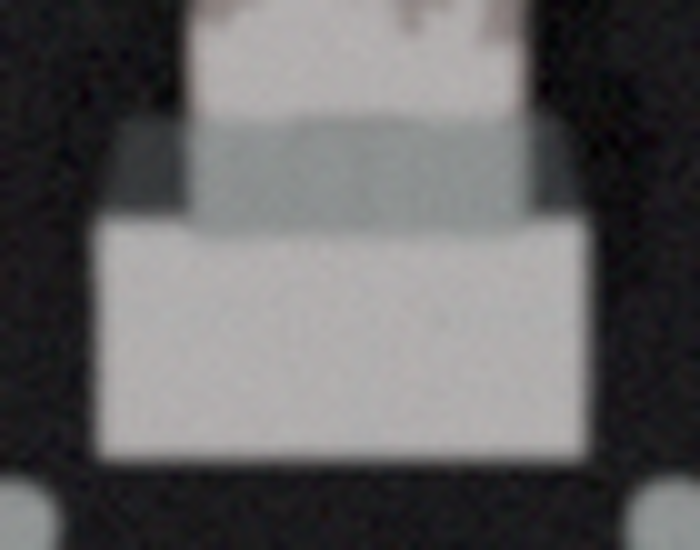

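In the close crop the end cap lies over the stop's inner top edge by about 2 px with no gap. That fits a stub that is fully home with the bar tilted about 4.6°. I hand in.

Run:
```python
from workcell import order,status
print(order.hand_in()); print(status.get_obs()['clock'])
```

```text
the job is handed in; nothing more can be done
None
the job is handed in; nothing more can be done
```

The resistor is mounted in the black holder and released, and I handed the job in at about 20 s of the 61 s allowed. The hand-in gives no verdict, so the result below rests on my own checks.

**What I did:** I gripped the white resistor across its width in the cradle and put the sprung contact into the clamp's hole with the stub end raised 17°. I squeezed the spring to about 16–17 mm, swung the stub end down to about 5° below level, and eased it into the stop's hole. Then I opened the fingers and withdrew.

**What the last checks showed:**
- **Stub:** just before release its tip was computed at holder x about -61.5 mm, z about 36 mm. The end cap shows no gap at the stop in the final close-up.
- **Sprung contact:** it is at the bottom of its hole, with the spring pressed about 7 mm by the arm's position.
- **Forces:** the highest holder force I read was about 11 N, against the 18 N limit. I only sampled it between moves.
- **After release:** the fingers were clear on both sides, the bar stayed in place, and the wrist force was close to zero.

**Where the measurements disagreed:**
- **Holder position:** the cameras and the contact feel differed by 1–2 mm along its length, so those x values carry that error.
- **Easing out:** the spring carried the bar about 9 mm where I had commanded 3–4 mm. The force readings stayed low throughout.

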